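# Seat the block battery in its dock and tug-test it

### The arm

A 7-joint arm with a two-finger parallel gripper is mounted at the origin on a cart in front of the work surface, level with it; the furniture and walls round the work are solid. World frame = base frame: x ahead of the robot, y to its left, z up, the work surface at z = 0. Lengths are in mm, angles in rad, forces in N, time in s.
With the tool pointing down it reaches from about 425 to 875 mm from the base axis. Payload 4.7 kg.
Tool frame: the origin (TCP) lies where the fingers leave the gripper's body, on its centre line; the fingertips stand 70 mm ahead of it and the grasp point (between the pads) lies 51 mm ahead of it; z points along the fingers, y is the line along which they close (so a half turn about z gives the same grasp; the last joint's range is limited). The gripper opens to 87 mm and grips with 3 to 60 N. Pads are 19 mm wide; open, the fingers measure 117 mm over their backs; the gripper's body (75 mm by 190 mm) begins 51 mm behind the grasp point.
Start: joints at [-1.111, 0.321, -0.07, 1.45, 0.023, 1.371, -0.057], TCP at [280.291, 586.477, 292.287] pointing down, gripper open.
Joint ranges: [-2.86, 2.86], [-0.3, 2.09], [-1.38, 1.24], [0.06, 2.45], [-1.56, 4.7], [0.09, 2.05], [-2.69, 2.69]. Speed limits (rad/s): [2.57, 2.57, 3.14, 3.14, 3.14, 3.14, 3.14].

### API

Orientations are given as a 3x3 rotation matrix whose columns are the frame's x, y, z axes.
In Python, from bench import * gives the robot as it stands. The module is installed in compiled form; this text tells all that it offers.
- The arm moves only by the tool drive_tool, never from a script. Its arguments are lists of equal length, an entry for each row: "xyz": the shift along the tool's x, y, z scaled (see below), a list of three; "twist": the turn, a rotation vector about the tool's x, y, z scaled (see below), a list of three; "claw": the opening, from 0 (shut) to 1 (fully open). A call has 1 to 20 rows; each row is the pose to reach, as a shift and turn from the pose commanded when the call began, along the tool's axes at that moment; what a row does not reach only later rows make up. The controller multiplies each number of a shift by 0.25 m and each number of a turn by 90 degrees. A row lasts 1/8 s, in which the tool goes at most 62.5 mm and 10.7 degrees, less where a joint would pass 70% of its speed; a pose out of reach is approached as far as the arm can. A call with a number of a shift or a turn outside -1 to 1 is refused whole. A call with a gripper value outside its range is refused whole. The fingers move at their own pace and stop on an object; "newtons" is the grip in N (left out, the last holds). Time passes only in rows, so rows that repeat a pose let the fingers close. It gives the time, the measured TCP pose, the force, the opening and the grip force at its end, in the units of the state.
- read_state(): the state, without advancing time (a new reading comes with each control period).
- read_camera(name): name is "side" or "top" or "wrist"; returns a dict with "pixels" (480x640x3 uint8, red, green, blue), "depth" (480x640 float32, mm along the optical axis (not along the pixel's ray), 0 where there is no reading), "fovy" (degrees; the focal length in pixels is half the picture's height over the tangent of half this angle, whatever the lens; pixels are square), "cx", "cy" (the principal point, pixels), "dist" ([k1, k2, p1, p2, k3] as OpenCV has them; the pictures are not rectified), "view" (4x4, takes a point from world to camera coordinates); the wrist camera has in their place "tool_from_camera" (4x4, takes a point from camera to tool coordinates, whose origin is the TCP and whose axes are the flange's). Camera axes: x right, y down, z forward; pixel columns grow to the right and rows downward; lengths in mm; the calibration is good to about 2 mm. A picture is of the moment at which its call begins: read the wrist's pose just before it.
- job_done(): hands the job in; it is judged then, once.
Trained networks look in a picture, given as the dict that the camera call returned (one of the last four; its "shot" number tells which), for a name from the list of things; names that differ only in an ending like _2 or _b are one class to them, and where a whole thing is asked for, a point or a joint stands for the part that bears it (a point fixed in the world has none). Each returns a list of dicts, best first, with "conf" (0 to 1); they miss things now and then, are a little off and sometimes report something else, mostly with a low value. They report only what shows in the picture. A call takes as long as a camera call. They do not tell look-alikes from the thing itself.
- find_in(picture, thing): "at" ([column, row] as shares, 0 to 1, of the picture: columns of its width, rows of its height, amid what is visible of it).
- pinpoint(picture, thing): "at" ([column, row] as shares, 0 to 1, of the picture: columns of its width, rows of its height: a listed point, or the origin of a listed thing).
The state is a dict: "time": time; "joint_pos": joint angles; "joint_velocities": joint speeds; "joint_torque": joint torques, N m; "eef_pos": TCP position; "eef_rot": TCP orientation; "force": force on the tool from outside, world axes, zero at the start; "wrist_torque": the same for the moment, N m; "grip_width": finger opening in mm; "grip_force": force on a finger pad.
Only numpy, scipy, OpenCV 4.12 (cv2) and the standard library are available. Lean on these libraries where they do the work, as an engineer would, in place of code of your own. Each camera call takes 0.05 s, during which the arm holds its last target. There are 200 camera calls.

### The job

Push the block battery fully down into the empty battery dock, so that the steel spring catch snaps in over its top; push gently, giving way to the slot rather than forcing it (well under 25 newtons). Then prove that it holds: pull it straight up against the catch with slowly rising force to about 12 newtons, stop well short of 20, ease off and let go. Leave the battery latched upright in the dock, and the other loose things where they are.

Things in the scene. Friction and masses are not known exactly. Their poses are not given: they have to be found in the camera images.
- battery: 9 V block battery, a box 18 (its x) by 26 (y) by 46 mm (z, to the top of its terminals), about 50 g, standing loose on the worktop. Origin at the centre of its underside, z up. Grip it across the 18 mm, with the middle of the pads about 36 mm above its underside, so that the fingertips stay above the dock's side walls. It fits the dock either way round.
- dock: Grey plastic battery dock, screwed to the worktop at any heading. Base 62 (x) by 82 mm (y), 3 mm thick. Origin on the worktop under the middle of the battery slot, z up. Side walls at +x and -x are 18 mm high with flared lips reaching 17 mm from the slot axis; back wall at -y 62 mm high, flared at the top; tower at +y 52 mm high, under the catch bracket; its slot side flares out above 36 mm.
- seat (a point): On the slot axis, 6 mm above the worktop: where the centre of the battery's underside rests on the springy floor pad when it is fully down. Pressed on, the pad gives 2 to 2.5 mm (2 N rising to 6 N), then is hard. Axes as the dock's. The slot is 21.2 mm in dock x and 29 mm in dock y, so the battery's 18 mm lies along dock x.
- multimeter: Pocket multimeter lying face up, 124 x 66 x 36 mm, loose. Leave alone. Origin at the centre of its underside.
- solder_reel: Reel of solder wire standing on its rim face, 53 mm across, 37 mm high, loose. Leave alone. Origin at the centre of its underside.
- side_cutters: Small side cutters lying flat, 115 x 50 x 12 mm, loose. Leave alone. Origin at the centre of the underside.
- catch_bracket: Two dark steel cheeks (to 66 mm) on the +y tower, with the steel spring catch: a 12 mm wide lip with a 45 degree ramp on top (to 78 mm at most) that juts out over the slot to 8.5 mm from its axis. It yields along dock +y by up to 8 mm against 1.5 to 4 N and springs back; its flat underside does not give way upward. Origin on the tower, 27 mm to +y of the slot axis, 50 mm above the worktop.
- catch_zone (a point): On the slot axis, 58.5 mm above the worktop: the middle of the range in which the underside of the catch's lip may lie. A set screw puts it anywhere from 54.5 to 62.5 mm and its true height is not measured. So the latched battery, resting with its top at 52 mm, can rise 2.5 to 10.5 mm freely before it meets the lip; from there the pull grows steeply, about 15 N per millimetre.
Things that resemble listed ones, but are neither listed nor needed, are in the scene too. Several things have the shape of the dock; the one meant has the colours described above.

How it is judged:
By the outcome, as a careful person would: the job done as asked, in the order asked, and still so for the second after the job is handed in, with the robot touching nothing.
It also fails if it takes over 72 s, if anything falls off the work surface, if the arm or the gripper's body presses on something with over 40 N, if the wrist force passes 120 N, or if a joint passes its speed limit or range.

## Working session

There is one attempt and no reset: what is moved stays moved. The work goes in short steps, Python scripts to look and compute and a tool call to move; the robot and the scene stay as the last step left them, time stands still between calls to the robot, and variables do not carry over. Pictures are saved under pics/ and viewed, at most 10 in all, crops included, and the job is handed in when it is done.

Besides the shell and the picture viewer there is one more tool, called as a command line: name --argument value ..., lists and objects as JSON in quotes. drive_tool: Moves the arm, as the interface text tells. Its arguments: {"type":"object","properties":{"xyz":{"type":"array"},"twist":{"type":"array"},"claw":{"type":"array"},"newtons":{"type":"number"}},"required":["xyz","twist","claw"]}

```bash
mkdir -p pics
cat > h.py <<'E'
from bench import *
import numpy as np, cv2
def K(c):
    f=240/np.tan(np.radians(c["fovy"])/2)
    return np.array([[f,0,c["cx"]],[0,f,c["cy"]],[0,0,1.]])
def c2w(c,s=None):
    if "view" in c: return np.linalg.inv(np.array(c["view"]))
    T=np.eye(4);T[:3,:3]=s["eef_rot"];T[:3,3]=s["eef_pos"]
    return T@np.array(c["tool_from_camera"])
def ray(c,uv,s=None):
    p=cv2.undistortPoints(np.array(uv,float).reshape(-1,1,2),K(c),np.array(c["dist"],float)).reshape(-1,2)
    return np.c_[p,np.ones(len(p))]
def onz(c,uv,z,s=None):
    T=c2w(c,s);d=ray(c,uv)@T[:3,:3].T;o=T[:3,3]
    return o+d*((z-o[2])/d[:,2])[:,None]
def cloud(c,s=None):
    v,u=np.mgrid[0:480,0:640];uv=np.c_[u.ravel(),v.ravel()]
    P=ray(c,uv)*c["depth"].ravel()[:,None];T=c2w(c,s)
    W=P@T[:3,:3].T+T[:3,3];W[c["depth"].ravel()<=0]=np.nan
    return W.reshape(480,640,3)
def save(c,n): cv2.imwrite("pics/"+n,c["pixels"][:,:,::-1])
E
python3 - <<'E'
from h import *
for n in("top","side"):
    c=read_camera(n);save(c,n+"1.png");W=cloud(c)
    for t in("battery","dock","catch_bracket"):
        for r in find_in(c,t)[:4]:
            u,v=int(r["at"][0]*640),int(r["at"][1]*480)
            print(n,t,round(r["conf"],2),(u,v),W[v,u].round())
s=read_state();print(s["time"],s["eef_pos"],np.array(s["eef_rot"]).round(3))
E
```

```text
top battery 0.69 (246, 271) [474. 172.  48.]
top dock 0.91 (448, 315) [ 399. -167.   65.]
top dock 0.69 (418, 248) [ 516. -127.    5.]
top catch_bracket 0.75 (412, 242) [ 521. -108.   61.]
top catch_bracket 0.75 (445, 318) [ 394. -163.   56.]
top catch_bracket 0.45 (323, 255) [501.  41.  52.]
side battery 0.68 (347, 296) [478. 194.  33.]
side dock 0.82 (308, 231) [ 528. -109.   31.]
side dock 0.82 (363, 224) [ 397. -149.   26.]
side dock 0.81 (330, 261) [493.  52.  31.]
side catch_bracket 0.65 (363, 208) [ 395. -166.   59.]
side catch_bracket 0.59 (313, 218) [517. -92.  68.]
0.4 [280.25672236 586.42964712 292.13752428] [[-0.902  0.431 -0.   ]
 [ 0.431  0.902 -0.   ]
 [-0.    -0.    -1.   ]]
```

View pics/top1.png

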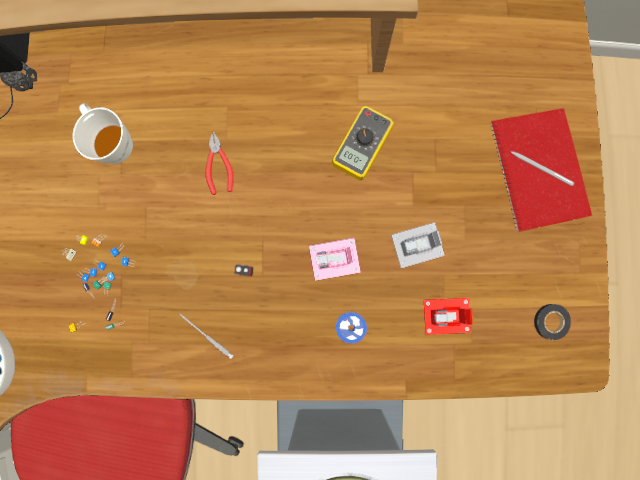

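View pics/side1.png

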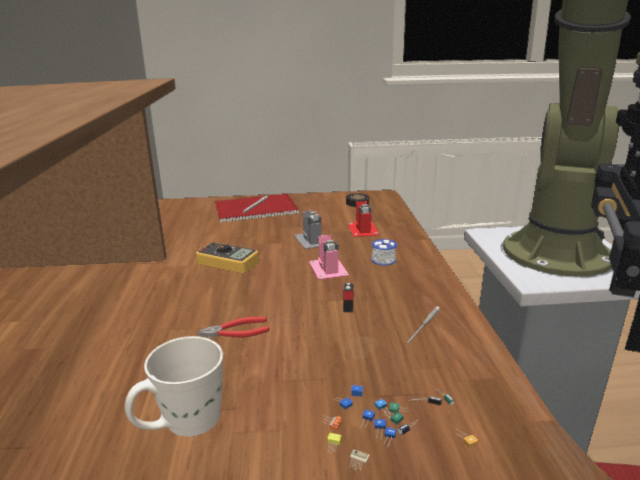

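The top view shows the battery at about (243,270) and the grey dock at (418,245). The pink dock at (335,259) and the red one at (447,316) are look-alikes. The side view agrees, with the grey dock at (312,230) and the battery at (348,297). Next I'll get rough headings from the top camera's depth.

Run:
```python
from h import *
c=read_camera("top");W=cloud(c)
def m(x,y,r,z0,z1):
    k=(np.hypot(W[...,0]-x,W[...,1]-y)<r)&(W[...,2]>z0)&(W[...,2]<z1);P=W[k];return P,c["pixels"][k]
P,_=m(476,178,30,30,60);r=cv2.minAreaRect(P[:,:2].astype(np.float32));print("bat",len(P),r,np.median(P[:,2]))
P,_=m(515,-118,60,-5,9)
col=c["pixels"].astype(int);sat=col.max(2)-col.min(2)
k=(np.hypot(W[...,0]-515,W[...,1]+118)<65)&(sat<30);print("dock",k.sum(),cv2.minAreaRect(W[k][:,:2].astype(np.float32)))
for z0,z1 in((40,57),(57,64),(64,90)):
    P=W[k&(W[...,2]>z0)&(W[...,2]<z1)];print(z0,len(P),P.mean(0) if len(P) else 0)
for t in("seat","dock","catch_bracket","battery"):
    for r in pinpoint(c,t)[:4]:
        uv=np.array(r["at"])*[640,480];z={"seat":6,"catch_bracket":50}.get(t,0)
        print(t,round(r["conf"],2),uv.round(),onz(c,uv,z).round(1))
w=read_camera("wrist");print(np.array(w["tool_from_camera"]).round(3),w["fovy"],w["cx"],w["cy"])
```

```text
bat 157 ((475.80780029296875, 179.6509246826172), (25.6196231842041, 17.529645919799805), 82.3874740600586) 42.75195876144221
dock 1581 ((521.619140625, -127.07042694091797), (62.41949462890625, 82.71705627441406), 15.542387008666992)
40 119 [ 522.09568824 -130.0744913    50.2483737 ]
57 133 [ 520.7173593  -127.49516057   60.96039077]
64 113 [ 516.62454116 -110.13246868   68.53418363]
seat 0.94 [453. 316.] [[ 395.7 -187.7    6. ]]
seat 0.61 [338. 255.] [[503.6  14.3   6. ]]
seat 0.56 [421. 246.] [[ 519.9 -132.9    6. ]]
dock 0.93 [452. 313.] [[ 399.3 -187.1    0. ]]
dock 0.9 [339. 258.] [[498.8  13.8   0. ]]
dock 0.63 [420. 246.] [[ 518.7 -130.9    0. ]]
dock 0.23 [408. 244.] [[ 522.5 -109.3    0. ]]
catch_bracket 0.73 [442. 320.] [[ 390.4 -159.    50. ]]
catch_bracket 0.69 [326. 257.] [[497.9  37.   50. ]]
catch_bracket 0.66 [409. 247.] [[ 514.6 -104.5   50. ]]
battery 0.5 [247. 268.] [[480.2 177.7   0. ]]
[[ -0.     -0.955  -0.298  82.298]
 [  1.     -0.     -0.     -1.002]
 [ -0.     -0.298   0.955 -91.644]
 [  0.      0.      0.      1.   ]] 62.05133648906277 315.6587822638463 241.7532083946814
```

drive_tool --xyz '[[-0.2,-0.16,0],[-0.4,-0.32,0],[-0.6,-0.48,0],[-0.75,-0.6,0],[-0.88,-0.71,0],[-0.96,-0.77,0],[-1,-0.8,0],[-1,-0.8,0]]' --twist '[[0,0,0.11],[0,0,0.22],[0,0,0.33],[0,0,0.44],[0,0,0.55],[0,0,0.66],[0,0,0.77],[0,0,0.8]]' --claw '[1,1,1,1,1,1,1,1]' --newtons 20

```text
time: 1.7
eef_pos: [420.5, 296.8, 292.7]
eef_rot: [[0.136, 0.991, 0.001], [0.991, -0.136, 0.0], [0.0, 0.001, -1.0]]
force: [-0.3, 0.3, 0.6]
grip_width: 86.8
grip_force: 0.0
```

```bash
cat >> h.py <<'E'
def go(target,yaw=None):
    s=read_state();R=np.array(s["eef_rot"]);p=np.array(s["eef_pos"])
    d=R.T@(np.array(target)-p)/250
    y=np.degrees(np.arctan2(R[1,1],R[0,1]));print("t",s["time"],"pos",p.round(1),"yaw",y.round(2),"z",R[:,2].round(3),"shift",d.round(4),"twist z",None if yaw is None else round((y-yaw)/90,4),"F",np.array(s["force"]).round(1),"grip",s["grip_width"],s["grip_force"])
E
python3 -c "
from h import *
go([476,179.5,200],-7.6)"
```

```text
t 1.7 pos [420.5 296.8 292.7] yaw -7.84 z [ 0.001  0.    -1.   ] shift [-0.4348  0.2838  0.3706] twist z -0.0027 F [-0.3  0.3  0.6] grip 86.77921542594406 0.0
```

drive_tool --xyz '[[-0.15,0.1,0.1],[-0.3,0.2,0.25],[-0.4,0.26,0.34],[-0.435,0.284,0.37],[-0.435,0.284,0.37],[-0.435,0.284,0.37]]' --twist '[[0,0,0],[0,0,0],[0,0,0],[0,0,0],[0,0,0],[0,0,0]]' --claw '[1,1,1,1,1,1]'

```text
time: 2.45
eef_pos: [475.8, 183.0, 200.9]
eef_rot: [[0.129, 0.992, 0.002], [0.992, -0.129, 0.002], [0.002, 0.001, -1.0]]
force: [-0.3, 1.0, 0.7]
grip_width: 86.9
grip_force: 0.0
```

Run:
```python
from h import *
s=read_state();c=read_camera("wrist");save(c,"w1.png");W=cloud(c,s)
P=W[(np.hypot(W[...,0]-476,W[...,1]-179)<35)&(W[...,2]>38)&(W[...,2]<60)]
r=cv2.minAreaRect(P[:,:2].astype(np.float32));print(len(P),r,np.percentile(P[:,2],[5,50,95]),P.mean(0))
for q in pinpoint(c,"battery")[:2]: print(q,onz(c,np.array(q["at"])*[640,480],0,s))
print(s["eef_pos"])
```

```text
1039 ((474.57952880859375, 179.04428100585938), (27.915679931640625, 17.442241668701172), 83.06505584716797) [41.22569889 42.68238971 45.58165816] [474.82838463 180.25042636  42.86129675]
{'at': [0.4925, 0.486], 'conf': 0.7} [[474.89217117 180.3065332    0.        ]]
[475.83669848 183.03300887 200.91018693]
```

View pics/w1.png

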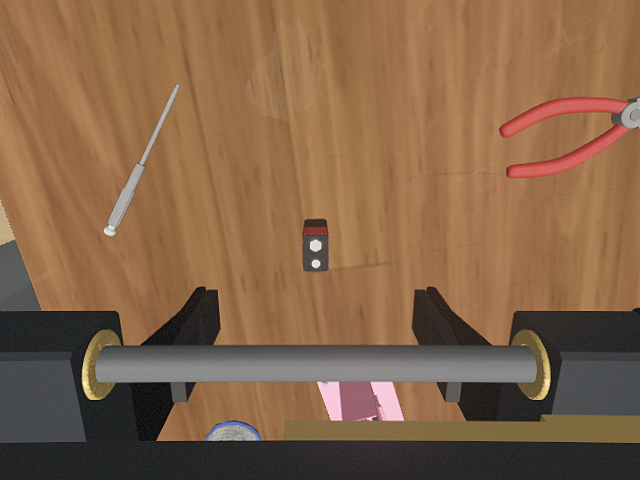

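The wrist view shows the battery upright at (315,245) between the open fingers, about (475,180) and square to the gripper. Going down to grip it.

```bash
python3 -c "
from h import *
go([475,179.8,87],-7)"
```

```text
t 2.55 pos [475.8 182.8 200.8] yaw -7.4 z [ 0.002  0.001 -1.   ] shift [-0.0132 -0.0021  0.4552] twist z -0.0045 F [ 0.   0.4 -1.2] grip 87.07197624634699 0.0
```

drive_tool --xyz '[[-0.013,-0.002,0.1],[-0.013,-0.002,0.24],[-0.013,-0.002,0.36],[-0.013,-0.002,0.43],[-0.013,-0.002,0.455],[-0.013,-0.002,0.455],[-0.013,-0.002,0.455],[-0.013,-0.002,0.455],[-0.013,-0.002,0.455],[-0.013,-0.002,0.455],[-0.013,-0.002,0.455],[-0.013,-0.002,0.455]]' --twist '[[0,0,0],[0,0,0],[0,0,0],[0,0,0],[0,0,0],[0,0,0],[0,0,0],[0,0,0],[0,0,0],[0,0,0],[0,0,0],[0,0,0]]' --claw '[0.6,0.4,0.35,0.35,0.35,0.35,0,0,0,0,0,0]' --newtons 20

```text
time: 4.05
eef_pos: [475.4, 178.2, 86.8]
eef_rot: [[0.131, 0.991, 0.001], [0.991, -0.131, 0.001], [0.001, 0.001, -1.0]]
force: [-1.3, -0.7, 6.5]
grip_width: 17.2
grip_force: 20.0
```

```bash
python3 -c "
from h import *
go([475,179.8,190],-7)"
```

```text
t 4.05 pos [475.4 178.2  86.8] yaw -7.55 z [ 0.001  0.001 -1.   ] shift [ 0.0065 -0.002  -0.4127] twist z -0.0061 F [-1.3 -0.7  6.5] grip 17.23069131496771 20.000722305849195
```

drive_tool --xyz '[[0,0,-0.06],[0,0,-0.18],[-0.05,0.02,-0.3],[-0.15,0.05,-0.38],[-0.3,0.1,-0.41],[-0.5,0.18,-0.413],[-0.7,0.25,-0.413],[-0.85,0.31,-0.413],[-0.95,0.35,-0.413],[-1,0.37,-0.413],[-1,0.37,-0.413]]' --twist '[[0,0,0],[0,0,0],[0,0,0],[0,0,0],[0,0,-0.06],[0,0,-0.12],[0,0,-0.18],[0,0,-0.24],[0,0,-0.256],[0,0,-0.256],[0,0,-0.256]]' --claw '[0,0,0,0,0,0,0,0,0,0,0]'

```text
time: 5.42
eef_pos: [533.6, -82.4, 189.4]
eef_rot: [[-0.266, 0.964, -0.0], [0.964, 0.266, 0.0], [0.0, -0.0, -1.0]]
force: [-0.8, 0.6, -1.1]
grip_width: 17.3
grip_force: 20.0
```

```bash
python3 -c "
from h import *
go([535.5,-189,190],15.5)"
```

```text
t 5.425 pos [533.6 -82.4 189.4] yaw 15.4 z [-0.  0. -1.] shift [-0.4131 -0.106  -0.0024] twist z -0.0011 F [-0.8  0.6 -1.1] grip 17.26006783067191 19.99987470684573
```

drive_tool --xyz '[[-0.1,-0.03,0],[-0.25,-0.07,0],[-0.36,-0.09,0],[-0.413,-0.106,0],[-0.413,-0.106,0],[-0.413,-0.106,0]]' --twist '[[0,0,0],[0,0,0],[0,0,0],[0,0,0],[0,0,0],[0,0,0]]' --claw '[0,0,0,0,0,0]'

```text
time: 6.18
eef_pos: [536.0, -186.6, 189.1]
eef_rot: [[-0.269, 0.963, -0.0], [0.963, 0.269, 0.001], [0.001, 0.0, -1.0]]
force: [0.2, -0.0, 0.1]
grip_width: 16.9
grip_force: 20.0
```

Run:
```python
from h import *
s=read_state();c=read_camera("wrist");save(c,"w2.png");W=cloud(c,s);np.savez("w2.npz",W=W,px=c["pixels"],pos=s["eef_pos"],rot=s["eef_rot"])
print(s["eef_pos"])
col=c["pixels"].astype(int);sat=col.max(2)-col.min(2)
k=(np.hypot(W[...,0]-519,W[...,1]+130)<70)&(sat<30)
for a,b in((-3,8),(14,22),(45,56),(58,65),(65,90)):
    m=k&(W[...,2]>a)&(W[...,2]<b);P=W[m]
    if len(P)>5:
        v,u=np.where(m);print(a,b,len(P),cv2.minAreaRect(P[:,:2].astype(np.float32)),np.median(P[:,2]),u.min(),u.max(),v.min(),v.max())
for t,z in(("seat",6),("dock",0),("catch_bracket",50),("catch_zone",58.5)):
    for q in pinpoint(c,t)[:2]:
        uv=np.array(q["at"])*[640,480];print(t,q["conf"],uv.round(),onz(c,uv,z,s).round(1))
```

```text
[ 536.02558626 -186.56067299  189.0833103 ]
-3 8 6693 ((520.3544311523438, -129.58377075195312), (62.29863357543945, 85.32391357421875), 15.488187789916992) 2.254973096383992 270 364 85 212
14 22 660 ((521.4214477539062, -134.18084716796875), (33.64081954956055, 29.3471622467041), 15.618120193481445) 17.08133057046163 291 343 138 185
45 56 706 ((519.1669311523438, -125.57310485839844), (25.7803955078125, 54.656951904296875), 15.312195777893066) 51.352858414475676 294 340 100 201
58 65 1468 ((519.98486328125, -128.87759399414062), (25.92347526550293, 59.36000061035156), 15.738849639892578) 63.13283809155028 292 342 101 212
65 90 977 ((514.9590454101562, -111.14004516601562), (25.822898864746094, 28.332717895507812), 15.422318458557129) 69.84519130679126 292 342 94 152
seat 0.95 [113. 184.] [[ 390.9 -188.1    6. ]]
seat 0.94 [316. 159.] [[ 520.9 -134.     6. ]]
dock 0.89 [315. 158.] [[ 520.3 -133.7    0. ]]
dock 0.72 [119. 178.] [[ 392.2 -184.2    0. ]]
catch_bracket 0.66 [ 84. 146.] [[ 392.6 -158.4   50. ]]
catch_bracket 0.56 [317. 116.] [[ 513.7 -107.5   50. ]]
catch_zone 0.81 [318. 164.] [[ 521.1 -131.6   58.5]]
catch_zone 0.78 [ 69. 197.] [[ 391.9 -186.5   58.5]]
```

View pics/w2.png

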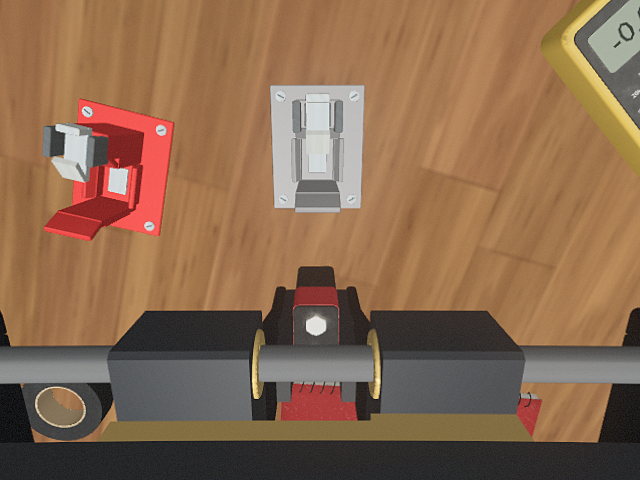

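The wrist view shows the grey dock at (317,148), its catch near (317,115) and its back wall at (318,195), with the battery held at (316,325). I'll refine the slot position along dock y and the battery's position in the hand.

Run:
```python
from h import *
d=np.load("w2.npz");W=d["W"];a=np.radians(15.5);ex=np.array([np.cos(a),np.sin(a)]);ey=np.array([-np.sin(a),np.cos(a)])
X=W[...,:2]@ex-466.6;Y=W[...,:2]@ey+267.5
for x0,x1 in((-4,4),(11.5,15.5),(-15.5,-11.5)):
    m=(X>x0)&(X<x1)&(abs(Y)<50);o=np.argsort(Y[m]);y=Y[m][o];z=W[...,2][m][o]
    print(x0,[(int(b),int(np.median(z[(y>=b)&(y<b+2)]))) for b in range(-46,48,2) if ((y>=b)&(y<b+2)).any()])
P=(W-d["pos"])@d["rot"]
m=(abs(P[...,1])<15)&(abs(P[...,0])<25)&(P[...,2]>30)&(P[...,2]<60)
v,u=np.where(m);Q=P[m];print(len(Q))
for zb in range(34,60,2):
    q=Q[(Q[:,2]>=zb)&(Q[:,2]<zb+2)]
    if len(q): print(zb,len(q),q.min(0).round(1),q.max(0).round(1))
```

```text
-4 [(-46, 145), (-44, 144), (-42, 127), (-40, -1), (-34, 216), (-32, 225), (-30, 206), (-28, 206), (-26, 205), (-24, 203), (-22, 59), (-20, 56), (-18, 52), (-16, 31), (-14, 2), (-12, 2), (-10, 4), (-8, 5), (-6, 5), (-4, 5), (-2, 5), (0, 5), (2, 4), (6, 63), (8, 64), (10, 67), (12, 68), (14, 70), (16, 72), (18, 72), (20, 63), (22, 63), (24, 63), (26, 63), (28, 63), (30, 63), (32, 64), (34, 72), (36, 72), (40, 2), (42, 2), (44, 2), (46, 0)]
11.5 [(-46, 148), (-44, 191), (-42, 195), (-40, 199), (-38, 204), (-36, 206), (-34, 215), (-32, 224), (-30, 212), (-28, 211), (-26, 211), (-24, 210), (-22, 208), (-20, 204), (-18, 201), (-16, 34), (-14, 15), (-12, 15), (-10, 16), (-8, 16), (-6, 16), (-4, 16), (-2, 16), (0, 15), (2, 15), (4, 15), (6, 16), (8, 16), (10, 16), (12, 16), (14, 38), (16, 40), (18, 65), (20, 65), (22, 64), (24, 65), (26, 64), (28, 65), (30, 64), (32, 65), (34, 50), (36, 1), (38, 2), (40, 2), (42, 2), (44, 2), (46, 0)]
-15.5 [(-46, 151), (-44, 193), (-42, 197), (-40, 201), (-38, 206), (-36, 208), (-34, 216), (-32, 224), (-30, 211), (-28, 209), (-26, 208), (-24, 207), (-22, 2
[... 211 characters left out ...]
, 64), (22, 64), (24, 64), (26, 64), (28, 65), (30, 65), (32, 64), (34, 51), (36, 2), (38, 2), (40, 2), (42, 2), (44, 2), (46, 0)]
3898
34 111 [  8.2 -14.9  34. ] [11. 15. 36.]
36 89 [  8.4 -15.   36. ] [11.  14.9 37.9]
38 89 [  8.3 -14.9  38. ] [11.1 14.8 40. ]
40 314 [  3.4 -15.   40.1] [11.9 15.  42. ]
42 637 [ -2.1 -14.9  42. ] [14.6 14.8 44. ]
44 1253 [ -3.3 -15.   44. ] [15.2 15.  46. ]
46 194 [ -1.4 -14.9  46. ] [14.9 14.8 48. ]
48 185 [  8.5 -15.   48. ] [15.1 14.9 50. ]
50 160 [  8.4 -14.9  50. ] [15.  14.8 52. ]
52 161 [  8.3 -15.   52. ] [14.8 14.9 54. ]
54 164 [  8.5 -14.8  54. ] [15.  14.8 56. ]
56 148 [  8. -15.  56.] [14.9 14.9 58. ]
58 143 [  8.5 -14.6  58. ] [14.9 14.7 60. ]
```

Run:
```python
from h import *
d=np.load("w2.npz");P=(d["W"]-d["pos"])@d["rot"];m=(abs(P[...,1])<30)&(P[...,0]>12)&(P[...,0]<18)&(P[...,2]>60)&(P[...,2]<85)
print("bat y",np.percentile(P[m][:,1],[1,50,99]),"zmax",np.percentile(P[m][:,2],99))
go([521.7,-135.4,180],15.55)
```

```text
bat y [-9.1355859  -1.02742922  7.35566907] zmax 84.74253595526213
t 6.425 pos [ 535.9 -187.7  189.3] yaw 15.57 z [ 0.  0. -1.] shift [0.217  0.0014 0.0372] twist z 0.0002 F [-0.2 -1.2 -1.2] grip 16.6688799174533 19.99991851625964
```

drive_tool --xyz '[[0.05,0.003,0],[0.13,0.005,0],[0.19,0.005,0],[0.217,0.005,0.01],[0.217,0.005,0.05],[0.217,0.005,0.08],[0.217,0.005,0.1],[0.217,0.005,0.1]]' --twist '[[0,0,0],[0,0,0],[0,0,0],[0,0,0],[0,0,0],[0,0,0],[0,0,0],[0,0,0]]' --claw '[0,0,0,0,0,0,0,0]' --newtons 40

```text
time: 7.42
eef_pos: [522.1, -136.4, 163.6]
eef_rot: [[-0.266, 0.964, -0.001], [0.964, 0.266, -0.0], [0.0, -0.001, -1.0]]
force: [0.4, -0.2, -1.2]
grip_width: 16.9
grip_force: 40.0
```

Run:
```python
from h import *
go([522.5,-135.2,93],15.55)
c=read_camera("side");save(c,"s2.png")
cv2.imwrite("pics/s2c.png",cv2.resize(c["pixels"][150:290,230:420,::-1],None,fx=4,fy=4))
```

```text
t 7.425 pos [ 522.1 -136.4  163.6] yaw 15.45 z [-0.001 -0.    -1.   ] shift [0.0043 0.003  0.2824] twist z -0.0011 F [ 0.4 -0.2 -1.2] grip 16.925835298375112 39.999937545508146
```

View pics/s2c.png

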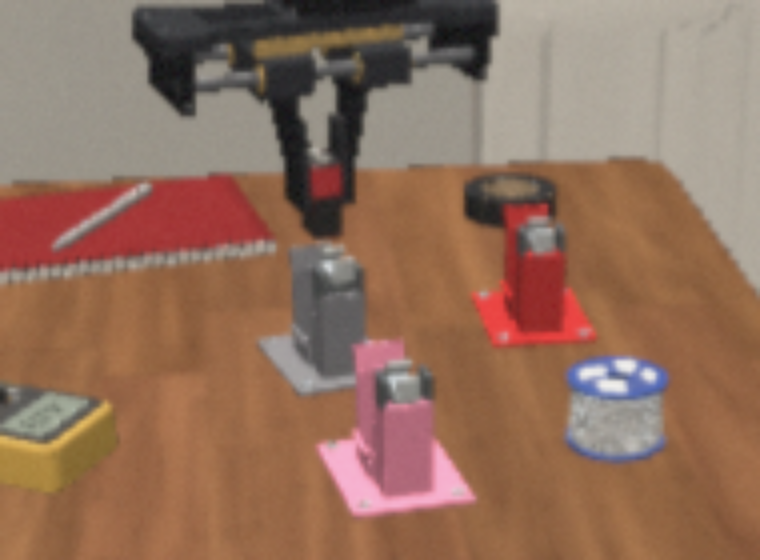

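The side view shows the battery gripped upright at (322,190), right above the grey dock's slot. Next is a slow descent with force checks.

drive_tool --xyz '[[0.004,0.003,0.015],[0.004,0.003,0.03],[0.004,0.003,0.045],[0.004,0.003,0.06],[0.004,0.003,0.075],[0.004,0.003,0.09],[0.004,0.003,0.1]]' --twist '[[0,0,0],[0,0,0],[0,0,0],[0,0,0],[0,0,0],[0,0,0],[0,0,0]]' --claw '[0,0,0,0,0,0,0]'

```text
time: 8.35
eef_pos: [522.8, -135.1, 138.8]
eef_rot: [[-0.267, 0.964, -0.0], [0.964, 0.267, -0.0], [-0.0, -0.0, -1.0]]
force: [0.4, -3.1, 1.3]
grip_width: 16.5
grip_force: 40.0
```

drive_tool --xyz '[[0,0,0.015],[0,0,0.03],[0,0,0.045],[0,0,0.06],[0,0,0.075],[0,0,0.09],[0,0,0.1]]' --twist '[[0,0,0],[0,0,0],[0,0,0],[0,0,0],[0,0,0],[0,0,0],[0,0,0]]' --claw '[0,0,0,0,0,0,0]'

```text
time: 9.22
eef_pos: [522.9, -134.8, 114.0]
eef_rot: [[-0.267, 0.964, -0.0], [0.964, 0.267, 0.0], [0.0, -0.0, -1.0]]
force: [2.2, -2.0, 1.0]
grip_width: 17.0
grip_force: 40.0
```

drive_tool --xyz '[[0,0,0.01],[0,0,0.02],[0,0,0.03],[0,0,0.04],[0,0,0.048],[0,0,0.054],[0,0,0.06]]' --twist '[[0,0,0],[0,0,0],[0,0,0],[0,0,0],[0,0,0],[0,0,0],[0,0,0]]' --claw '[0,0,0,0,0,0,0]'

```text
time: 10.1
eef_pos: [522.5, -133.8, 98.7]
eef_rot: [[-0.268, 0.963, -0.001], [0.963, 0.268, 0.001], [0.002, -0.001, -1.0]]
force: [-1.3, 0.1, -0.6]
grip_width: 16.8
grip_force: 40.0
```

drive_tool --xyz '[[0,0,0.006],[0,0,0.012],[0,0,0.018],[0,0,0.022],[0,0,0.022]]' --twist '[[0,0,0],[0,0,0],[0,0,0],[0,0,0],[0,0,0]]' --claw '[0,0,0,0,0]'

```text
time: 10.72
eef_pos: [522.9, -134.8, 93.7]
eef_rot: [[-0.267, 0.964, -0.0], [0.964, 0.267, 0.0], [0.0, -0.0, -1.0]]
force: [-0.4, 0.3, 0.2]
grip_width: 16.8
grip_force: 40.0
```

drive_tool --xyz '[[0,0,0.002],[0,0,0.004],[0,0,0.006],[0,0,0.008],[0,0,0.008]]' --twist '[[0,0,0],[0,0,0],[0,0,0],[0,0,0],[0,0,0]]' --claw '[0,0,0,0,0]'

```text
time: 11.35
eef_pos: [523.0, -134.8, 92.0]
eef_rot: [[-0.267, 0.964, 0.0], [0.964, 0.267, 0.0], [0.0, 0.0, -1.0]]
force: [-1.2, 0.5, 2.8]
grip_width: 16.9
grip_force: 40.0
```

drive_tool --xyz '[[0,0,0.002],[0,0,0.004],[0,0,0.004],[0,0,0.004]]' --twist '[[0,0,0],[0,0,0],[0,0,0],[0,0,0]]' --claw '[0,0,0,0]'

```text
time: 11.85
eef_pos: [523.0, -134.8, 91.0]
eef_rot: [[-0.267, 0.964, 0.0], [0.964, 0.267, 0.0], [0.0, 0.0, -1.0]]
force: [-0.1, -0.3, 4.8]
grip_width: 17.0
grip_force: 40.0
```

Run:
```python
from h import *
go([522.5,-134.8,93],15.55)
c=read_camera("side")
cv2.imwrite("pics/s3c.png",cv2.resize(c["pixels"][170:260,260:370,::-1],None,fx=6,fy=6,interpolation=cv2.INTER_CUBIC))
```

```text
t 11.85 pos [ 523.  -134.8   91. ] yaw 15.5 z [ 0.  0. -1.] shift [ 0.0008 -0.002  -0.0081] twist z -0.0006 F [-0.1 -0.3  4.8] grip 17.046272280614136 40.00135702081025
```

View pics/s3c.png

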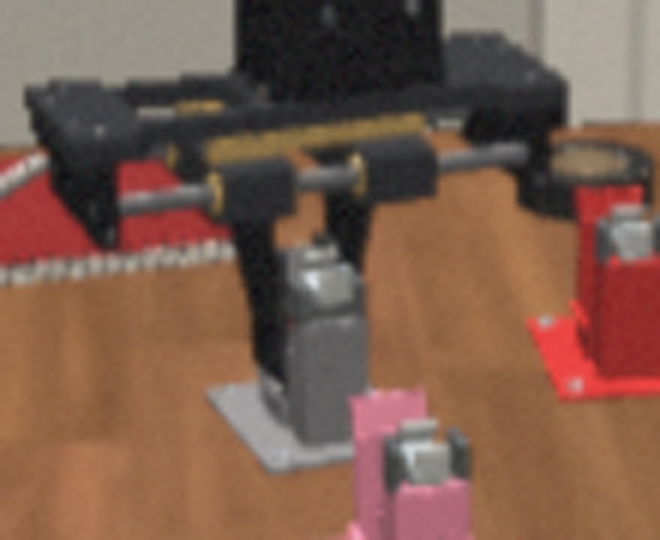

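The side view shows the gripper down over the grey dock, with the battery out of sight behind the tower and the catch at (325,285) sprung forward. It is pressed on the pad at 4.8 N, so I'll start the slow pull.

drive_tool --xyz '[[0,0,-0.004],[0,0,-0.008],[0,0,-0.012],[0,0,-0.016],[0,0,-0.016]]' --twist '[[0,0,0],[0,0,0],[0,0,0],[0,0,0],[0,0,0]]' --claw '[0,0,0,0,0]'

```text
time: 12.52
eef_pos: [522.9, -134.7, 94.6]
eef_rot: [[-0.267, 0.964, -0.0], [0.964, 0.267, 0.0], [0.0, -0.0, -1.0]]
force: [-0.2, 1.2, -0.3]
grip_width: 16.9
grip_force: 40.0
```

drive_tool --xyz '[[0,0,-0.001],[0,0,-0.002],[0,0,-0.003],[0,0,-0.003]]' --twist '[[0,0,0],[0,0,0],[0,0,0],[0,0,0]]' --claw '[0,0,0,0]'

```text
time: 13.02
eef_pos: [523.0, -134.8, 95.6]
eef_rot: [[-0.267, 0.964, 0.0], [0.964, 0.267, 0.0], [0.0, 0.0, -1.0]]
force: [0.1, 0.9, -1.5]
grip_width: 17.2
grip_force: 40.0
```

drive_tool --xyz '[[0,0,-0.001],[0,0,-0.002],[0,0,-0.003],[0,0,-0.003]]' --twist '[[0,0,0],[0,0,0],[0,0,0],[0,0,0]]' --claw '[0,0,0,0]'

```text
time: 13.52
eef_pos: [523.0, -134.8, 96.3]
eef_rot: [[-0.267, 0.964, 0.0], [0.964, 0.267, 0.0], [0.0, 0.0, -1.0]]
force: [0.5, 0.1, -0.8]
grip_width: 17.0
grip_force: 40.0
```

drive_tool --xyz '[[0,0,-0.001],[0,0,-0.002],[0,0,-0.003],[0,0,-0.003]]' --twist '[[0,0,0],[0,0,0],[0,0,0],[0,0,0]]' --claw '[0,0,0,0]'

```text
time: 14.02
eef_pos: [522.9, -134.8, 97.0]
eef_rot: [[-0.267, 0.964, 0.0], [0.964, 0.267, 0.0], [0.0, 0.0, -1.0]]
force: [-0.1, 0.8, -0.4]
grip_width: 17.0
grip_force: 40.0
```

drive_tool --xyz '[[0,0,-0.001],[0,0,-0.002],[0,0,-0.003],[0,0,-0.003]]' --twist '[[0,0,0],[0,0,0],[0,0,0],[0,0,0]]' --claw '[0,0,0,0]'

```text
time: 14.52
eef_pos: [523.0, -134.8, 97.8]
eef_rot: [[-0.267, 0.964, 0.0], [0.964, 0.267, 0.0], [0.0, 0.0, -1.0]]
force: [-0.1, -0.1, 0.1]
grip_width: 16.9
grip_force: 40.0
```

drive_tool --xyz '[[0,0,-0.001],[0,0,-0.002],[0,0,-0.003],[0,0,-0.003]]' --twist '[[0,0,0],[0,0,0],[0,0,0],[0,0,0]]' --claw '[0,0,0,0]'

```text
time: 15.02
eef_pos: [522.9, -134.8, 98.5]
eef_rot: [[-0.267, 0.964, 0.0], [0.964, 0.267, 0.0], [0.0, 0.0, -1.0]]
force: [0.1, -0.2, -1.1]
grip_width: 17.0
grip_force: 40.0
```

drive_tool --xyz '[[0,0,-0.001],[0,0,-0.002],[0,0,-0.003],[0,0,-0.003]]' --twist '[[0,0,0],[0,0,0],[0,0,0],[0,0,0]]' --claw '[0,0,0,0]'

```text
time: 15.52
eef_pos: [522.9, -134.8, 99.3]
eef_rot: [[-0.267, 0.964, 0.0], [0.964, 0.267, 0.0], [0.0, 0.0, -1.0]]
force: [-0.5, 0.3, -1.3]
grip_width: 16.8
grip_force: 40.0
```

drive_tool --xyz '[[0,0,-0.001],[0,0,-0.002],[0,0,-0.003],[0,0,-0.003]]' --twist '[[0,0,0],[0,0,0],[0,0,0],[0,0,0]]' --claw '[0,0,0,0]'

```text
time: 16.02
eef_pos: [523.0, -134.8, 100.0]
eef_rot: [[-0.267, 0.964, 0.0], [0.964, 0.267, 0.0], [0.0, 0.0, -1.0]]
force: [0.7, 0.7, -0.5]
grip_width: 17.0
grip_force: 40.0
```

drive_tool --xyz '[[0,0,-0.001],[0,0,-0.002],[0,0,-0.003],[0,0,-0.003]]' --twist '[[0,0,0],[0,0,0],[0,0,0],[0,0,0]]' --claw '[0,0,0,0]'

```text
time: 16.52
eef_pos: [522.9, -134.8, 100.8]
eef_rot: [[-0.267, 0.964, 0.0], [0.964, 0.267, 0.0], [0.0, 0.0, -1.0]]
force: [0.3, -0.5, -0.8]
grip_width: 16.7
grip_force: 40.0
```

drive_tool --xyz '[[0,0,-0.001],[0,0,-0.002],[0,0,-0.003],[0,0,-0.003]]' --twist '[[0,0,0],[0,0,0],[0,0,0],[0,0,0]]' --claw '[0,0,0,0]'

```text
time: 17.02
eef_pos: [522.9, -134.8, 101.4]
eef_rot: [[-0.267, 0.964, 0.0], [0.964, 0.267, -0.0], [-0.0, 0.0, -1.0]]
force: [1.3, -0.5, -2.9]
grip_width: 16.8
grip_force: 40.0
```

drive_tool --xyz '[[0,0,-0.0005],[0,0,-0.001],[0,0,-0.001]]' --twist '[[0,0,0],[0,0,0],[0,0,0]]' --claw '[0,0,0]'

```text
time: 17.4
eef_pos: [522.9, -134.8, 101.5]
eef_rot: [[-0.267, 0.964, -0.0], [0.964, 0.267, -0.0], [-0.0, -0.0, -1.0]]
force: [1.5, -0.5, -6.7]
grip_width: 17.3
grip_force: 40.0
```

drive_tool --xyz '[[0,0,-0.0005],[0,0,-0.001],[0,0,-0.001]]' --twist '[[0,0,0],[0,0,0],[0,0,0]]' --claw '[0,0,0]'

```text
time: 17.77
eef_pos: [522.8, -134.7, 101.6]
eef_rot: [[-0.267, 0.964, -0.0], [0.964, 0.267, -0.0], [0.0, -0.0, -1.0]]
force: [3.5, -1.0, -11.3]
grip_width: 17.1
grip_force: 40.0
```

drive_tool --xyz '[[0,0,-0.0004],[0,0,-0.0004],[0,0,-0.0004]]' --twist '[[0,0,0],[0,0,0],[0,0,0]]' --claw '[0,0,0]'

```text
time: 18.15
eef_pos: [522.8, -134.7, 101.7]
eef_rot: [[-0.267, 0.964, -0.0], [0.964, 0.267, 0.0], [0.0, -0.0, -1.0]]
force: [4.5, -0.4, -14.8]
grip_width: 17.3
grip_force: 40.0
```

About 14 N held on the catch. Easing off and lowering it back to the seat.

drive_tool --xyz '[[0,0,0.001],[0,0,0.002],[0,0,0.003],[0,0,0.008],[0,0,0.014],[0,0,0.02],[0,0,0.026],[0,0,0.031],[0,0,0.035],[0,0,0.037],[0,0,0.037],[0,0,0.037]]' --twist '[[0,0,0],[0,0,0],[0,0,0],[0,0,0],[0,0,0],[0,0,0],[0,0,0],[0,0,0],[0,0,0],[0,0,0],[0,0,0],[0,0,0]]' --claw '[0,0,0,0,0,0,0,0,0,0,0,0]'

```text
time: 19.65
eef_pos: [523.0, -134.8, 92.9]
eef_rot: [[-0.267, 0.964, 0.0], [0.964, 0.267, 0.0], [-0.0, 0.0, -1.0]]
force: [1.1, -0.4, 0.3]
grip_width: 17.1
grip_force: 40.0
```

drive_tool --xyz '[[0,0,0],[0,0,0],[0,0,0],[0,0,0],[0,0,-0.03],[0,0,-0.1],[0,0,-0.25],[0,0,-0.4],[0,0,-0.5],[-0.1,0,-0.55],[-0.25,0,-0.55],[-0.3,0,-0.55],[-0.3,0,-0.55],[-0.3,0,-0.55]]' --twist '[[0,0,0],[0,0,0],[0,0,0],[0,0,0],[0,0,0],[0,0,0],[0,0,0],[0,0,0],[0,0,0],[0,0,0],[0,0,0],[0,0,0],[0,0,0],[0,0,0]]' --claw '[0.4,0.4,0.4,0.4,0.4,0.4,0.4,0.4,0.4,0.4,0.4,0.4,0.4,0.4]'

```text
time: 21.4
eef_pos: [542.9, -205.6, 230.3]
eef_rot: [[-0.269, 0.963, -0.0], [0.963, 0.269, 0.001], [0.001, -0.0, -1.0]]
force: [-0.4, -0.3, -0.9]
grip_width: 34.7
grip_force: 0.0
```

Run:
```python
from h import *
s=read_state();c=read_camera("wrist");print(s["time"],s["eef_pos"],s["grip_width"])
for q in pinpoint(c,"battery")[:2]+find_in(c,"battery")[:2]: print(q)
W=cloud(c,s);a=np.radians(15.5);X=W[...,0]*np.cos(a)+W[...,1]*np.sin(a)-467;Y=-W[...,0]*np.sin(a)+W[...,1]*np.cos(a)+267.8
m=(abs(X)<6)&(abs(Y)<20);y=Y[m];z=W[...,2][m];print([(b,round(float(np.median(z[(y>=b)&(y<b+2)])))) for b in range(-20,18,2) if ((y>=b)&(y<b+2)).any()])
cv2.imwrite("pics/w3.png",cv2.resize(c["pixels"][60:280,190:450,::-1],None,fx=2.5,fy=2.5))
```

```text
21.4 [ 542.91478138 -205.57500107  230.2534177 ] 34.701909993033105
{'at': [0.4958, 0.2669], 'conf': 0.95}
{'at': [0.4894, 0.1725], 'conf': 0.44}
{'at': [0.4923, 0.2696], 'conf': 0.96}
[(-20, 57), (-18, 53), (-16, 50), (-14, 49), (-12, 48), (-10, 49), (-8, 50), (-6, 49), (-4, 49), (-2, 49), (0, 49), (2, 51), (4, 51), (6, 50), (8, 65), (10, 67), (12, 69), (14, 71), (16, 73)]
```

View pics/w3.png

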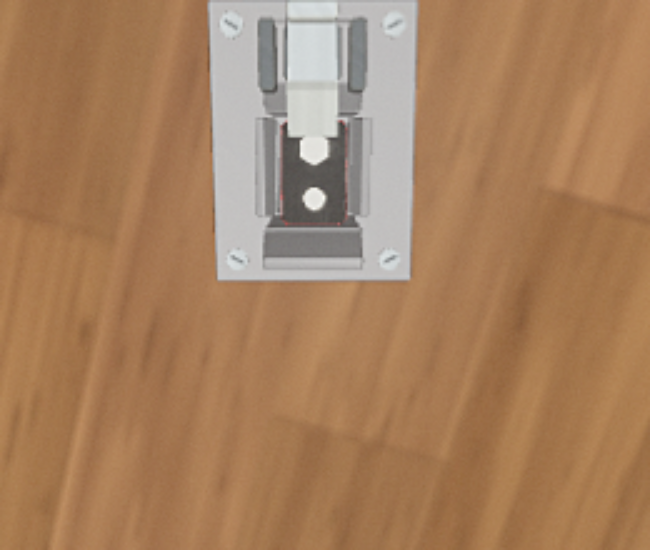

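The view shows the battery upright in the grey slot at (314,175). Its top plate is at about 49 mm, and the catch lip at (312,120) juts out over it. The gripper is clear, so I'm handing in.

```bash
python3 -c "
from bench import *
print(job_done())"
```

```text
the job is handed in; nothing more can be done
None
```

The battery is latched upright in the grey dock: it went in at about 5 N, the catch held a pull that read up to 14.8 N at the wrist (you asked for about 12), and I eased off, let go and handed the job in at about 21 s.

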